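# Slide the sample carrier under the X-ray analyser's bridge

### The arm

A 7-joint arm with a two-finger parallel gripper is mounted at the origin on the work surface. World frame = base frame: x ahead of the robot, y to its left, z up, the work surface at z = 0. Lengths are in m, angles in rad, forces in N, time in s.
With the tool pointing down it reaches from about 0.4 to 0.85 m from the base axis. Payload 10.4 kg.
Tool frame: the origin (TCP) lies on the centre line of the jaws, within the pads' length; the fingertips stand 22 mm ahead of it and the grasp point (between the pads) lies 3 mm ahead of it; z points along the fingers, y is the line along which they close (so a half turn about z gives the same grasp; the last joint's range is limited). The gripper opens to 87 mm and grips with 3 to 60 N. Pads are 19 mm wide; open, the fingers measure 117 mm over their backs; the gripper's body (75 mm by 190 mm) begins 51 mm behind the grasp point.
Start: joints at [-1.198, 0.332, -0.065, 1.46, 0.022, 1.35, -0.088], TCP at [0.241, 0.577, 0.245] pointing down, gripper open.
Joint ranges: [-2.6, 2.6], [-0.5, 2.12], [-1.47, 1.34], [0.16, 2.42], [-1.27, 4.41], [0.06, 2.06], [-2.6, 2.6]. Speed limits (rad/s): [2.22, 2.22, 2.79, 2.79, 3.14, 3.14, 3.14].

### API

Orientations are given as a unit quaternion [x, y, z, w].
In Python, from bench import r, eyes gives the robot as it stands (r), with the cameras (eyes).
- The arm moves only by the tool drive_effector, called after "Emit:" by a JSON object that holds its "op" and its "data". Schema: {"type":"object","properties":{"plan":{"type":"array","items":{"type":"array","prefixItems":[{"type":"array","items":{"type":"number"},"minItems":3,"maxItems":3},{"type":"number"},{"type":"number"}],"minItems":3,"maxItems":3},"minItems":1,"maxItems":12},"clamp_n":{"type":"number"},"only":{"type":"string"},"quiet":{"type":"boolean"},"lines":{"type":"string"}},"required":["plan"],"additionalProperties":false}. plan is a list of rows, 1 to 12 of them, each written [[dx, dy, dz], turn, opening]: dx, dy, dz in m, then a turn about the tool's z in rad, then the finger opening in m; each row is the pose to reach, as a shift and turn from the pose commanded when the call began, along the tool's axes at that moment; what a row does not reach only later rows make up. A row lasts 1/10 s, in which the tool goes at most 0.05 m and 0.15 rad, less where a joint would pass 70% of its speed; a pose out of reach is approached as far as the arm can. The fingers move at their own pace and stop on an object; clamp_n is the grip in N (left out, the last holds). Time passes only in rows, so rows that do not move let the fingers close. The tool returns the time, the measured TCP pose, the force, the opening and the grip force at its end. only (a regular expression) keeps the lines of the reply that match it, lines (a string "A,B") keeps lines A to B, and quiet returns only ok. Input that does not fit is refused with a message, and nothing moves.
- r.read_state(): the state, without advancing time (a new reading comes with each control period).
- eyes.camera(name): name is "side" or "top" or "wrist"; returns a dict with "img" (480x640x3 uint8, red, green, blue), "fx", "fy", "cx", "cy" (pixels), "pose" (4x4, takes a point from camera to world coordinates). Camera axes: x right, y down, z forward; pixel columns grow to the right and rows downward; lengths in m; the calibration is good to about 2 mm. A picture is of the moment at which its call begins. There is no depth.
- r.close_job(): hands the job in; it is judged then, once.
The state is a dict: "time": time; "joint_positions": joint angles; "joint_vel": joint speeds; "joint_torque": joint torques, N m; "ee_pos": TCP position; "eef_rot": TCP orientation; "ft_force": force on the tool from outside, world axes, zero at the start; "torque": the same for the moment, N m; "width": finger opening in m; "grip_force": force on a finger pad.
Only numpy, scipy, OpenCV 4.12 (cv2) and the standard library are available. Lean on these libraries where they do the work, as an engineer would, in place of code of your own. Each camera call takes 0.05 s, during which the arm holds its last target. There are 200 camera calls.

### The job

Push the white sample carrier, with the bronze medal lying in it, across the table and in under the low bridge of the X-ray analyser until it lies square in the channel with its leading end against the red stop, so that the medal is under the measuring head. Only push it with the fingers so that it slides flat: do not lift or tip it, do not touch the medal, do not bump the bridge with the arm or fingers, and leave everything else where it stands.

Things in the scene. Friction and masses are not known exactly. Their poses are not given: they have to be found in the camera images.
- bridge: fixed X-ray analyser: grey arch carrying a navy and yellow head, 134 mm high. Origin on the table under the arch's middle, z up. The channel runs along its y: enter from +y, slide to -y on the bare table. Arch: y -30 to +30 mm, 124 mm wide in x; channel 96 mm wide (x -48 to +48), 19 mm high; roof 12 mm thick. The head above the roof spans x -35 to +35, y -32 to +14 mm
- mouth (a point): middle of the channel's entrance at table height, 30 mm along +y from the bridge's origin
- stop (a point): middle of the near face of the red stop bar (14 mm high), at table height, 80 mm along -y from the bridge's origin. Two guide rails 12 mm high, 100 mm apart inside, lead from the arch to it
- window (a point): measuring window in the roof of the channel, 19 mm above the bridge's origin
- carrier: loose white plastic slab with two thin blue lines, 80 mm (x) by 160 mm (y), 14 mm high, about 0.3 kg; starts flat before the entrance, askew. Origin: centre of its underside, z up; its -y end leads. A well 60 x 60 mm, 7 mm deep, in the middle of its top. At home its origin is at the bridge's origin, axes parallel, and 50 mm of it sticks out of the entrance
- nose (a point): middle of the carrier's leading (-y) end, at its underside, 80 mm from the carrier's origin
- medal: loose bronze medal, 54 mm diameter, 5 mm thick, lying in the carrier's well with about 3 mm play, below the rim. Origin at the centre of its underside
- vial: amber glass sample jar, 34 mm diameter, 70 mm high, standing beside the bridge. Leave it alone; origin at its underside
- puck: brass reference puck, 40 mm diameter, 30 mm high, standing. Leave it alone; origin at its underside
- loupe: black and steel hand loupe, 44 mm diameter, 40 mm high, standing beside the bridge. Leave it alone; origin at its underside
- brush: small brush lying flat to the right. Leave it alone; origin at its underside or middle
- tray: grey open plastic tray 100 x 180 mm, 30 mm high, to the left. Leave it alone; origin at its underside
- flask: white plastic bottle, 60 mm diameter, 140 mm high, standing. Leave it alone; origin at its underside
- mug: blue ceramic cup, 72 mm diameter, 85 mm high, standing to the left. Leave it alone; origin at its underside

How it is judged:
By the outcome, as a careful person would: the job done as asked, in the order asked, and still so for the second after the job is handed in, with the robot touching nothing.
It also fails if it takes over 72 s, if anything falls off the work surface, if the arm or the gripper's body presses on something with over 40 N, if the wrist force passes 120 N, or if a joint passes its speed limit or range.

## Working session

There is one attempt and no reset: what is moved stays moved. The work goes in short steps, Python scripts to look and compute and a tool call to move; the robot and the scene stay as the last step left them, time stands still between calls to the robot, and variables do not carry over. Pictures are saved under pics/ and viewed, at most 10 in all, crops included, and the job is handed in when it is done.

```bash
ls; mkdir -p pics
```

Run:
```python
from bench import r, eyes
import cv2
for n in("top","side"):
    c=eyes.camera(n);cv2.imwrite(f"pics/{n}0.png",c["img"][:,:,::-1]);print(n,c["fx"],c["cx"],c["cy"],c["pose"].round(4).tolist())
s=r.read_state();print(s["time"],s["ee_pos"],s["eef_rot"],s["width"])
```

```text
bench.py
pics
top 519.77943161765 317.68779839397365 253.50250144261096 [[-0.0169, -0.9986, 0.0511, 0.5232], [-0.9998, 0.0167, -0.0048, 0.0467], [0.0039, -0.0511, -0.9987, 1.5925], [0.0, 0.0, 0.0, 1.0]]
side 555.6736941039069 328.7761155435861 236.55442017077291 [[0.7651, -0.4615, 0.4491, 0.0521], [-0.644, -0.5484, 0.5335, -0.5971], [0.0001, -0.6974, -0.7167, 0.9321], [0.0, 0.0, 0.0, 1.0]]
0.1 [0.24083787 0.57639085 0.24385082] [ 1.96603151e-01  9.80482943e-01 -6.23441275e-04 -1.06573031e-04] 0.0866302495213405
```

View pics/top0.png

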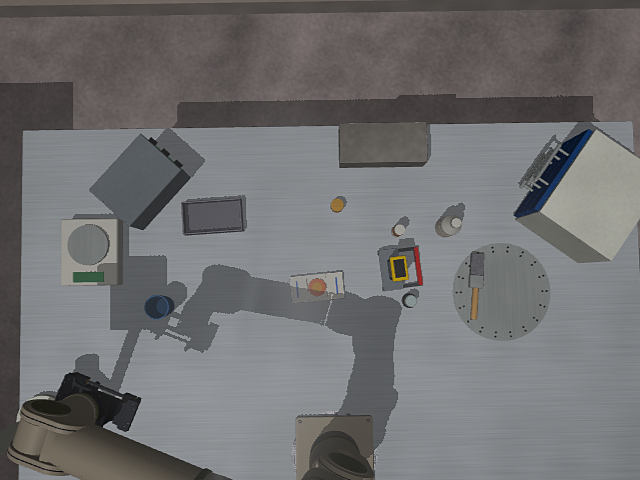

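View pics/side0.png

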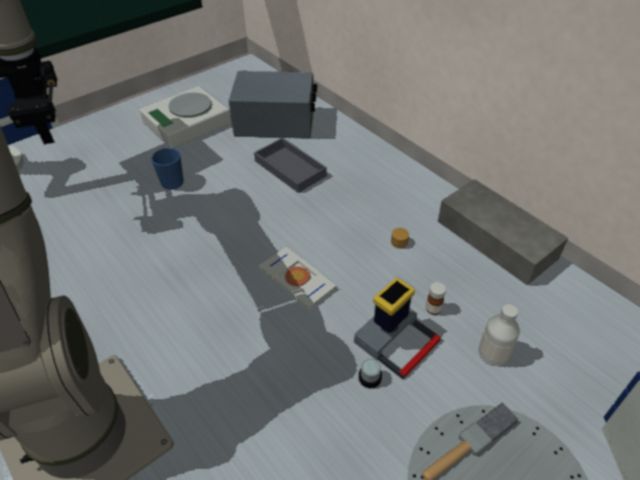

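The top view shows the carrier near px (317,287), and the bridge near (400,268) with the red stop at (418,265). The side view shows the carrier at (298,277) and the arch at (387,325). I'll zoom in on both.

Run:
```python
import cv2
a=cv2.imread("pics/top0.png")[235:315,280:440];cv2.imwrite("pics/top0c.png",cv2.resize(a,None,fx=5,fy=5,interpolation=cv2.INTER_CUBIC))
a=cv2.imread("pics/side0.png")[235:385,250:450];cv2.imwrite("pics/side0c.png",cv2.resize(a,None,fx=4,fy=4,interpolation=cv2.INTER_CUBIC))
```

```text
(no output)
```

View pics/top0c.png

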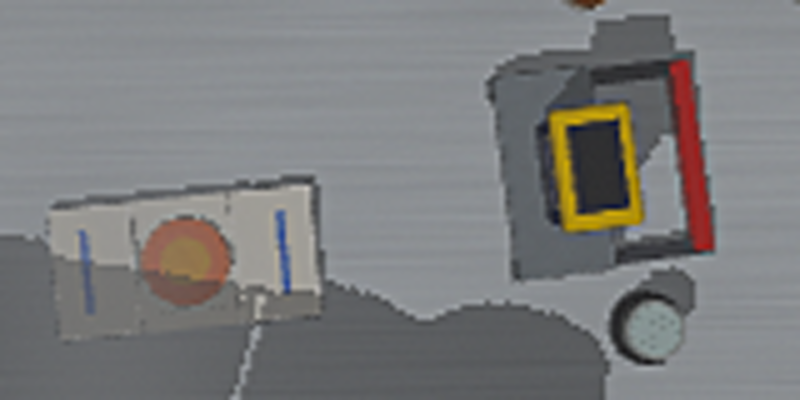

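View pics/side0c.png

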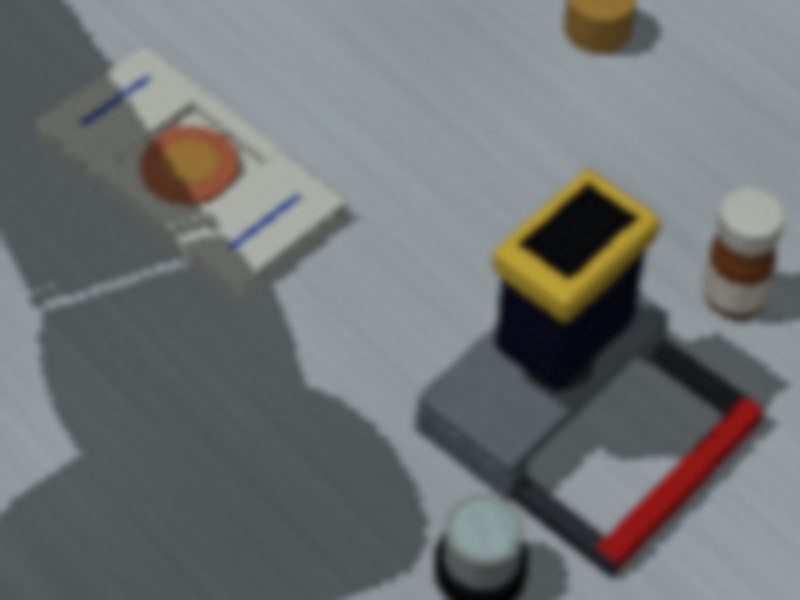

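The top crop shows the carrier's corners, in 5x pixels, at about (50,208), (315,180), (320,315) and (62,340). The head is at (548,115) to (643,222) and the stop's near edge runs (670,62) to (695,252). The side crop shows the same features, with the carrier at (145,50), (345,208), (242,285) and (38,125). I'll fit poses from both views.

Create h.py:
```python
import numpy as np
from scipy.optimize import least_squares
def proj(c,P):
    T=np.linalg.inv(c["pose"]); q=np.asarray(P)@T[:3,:3].T+T[:3,3]
    return np.c_[c["fx"]*q[:,0]/q[:,2]+c["cx"], c["fy"]*q[:,1]/q[:,2]+c["cy"]]
def place(p,L):
    c,s=np.cos(p[2]),np.sin(p[2]); L=np.asarray(L,float)
    return np.c_[p[0]+c*L[:,0]-s*L[:,1], p[1]+s*L[:,0]+c*L[:,1], L[:,2]+(p[3] if len(p)>3 else 0)]
def fit(obs,p0):  # obs: list of (cam, local pts, pixels)
    f=lambda p:np.concatenate([(proj(c,place(p,L))-U).ravel() for c,L,U in obs])
    s=least_squares(f,p0,loss="soft_l1"); return s.x,f(s.x).round(1)
```

Run:
```python
from h import *
from bench import r, eyes
t,s=eyes.camera("top"),eyes.camera("side")
T=lambda a:(np.array(a)+.5)/5-.5+[280,235]
S=lambda a:(np.array(a)+.5)/4-.5+[250,235]
C=[[.04,.08,.014],[.04,-.08,.014],[-.04,-.08,.014],[-.04,.08,.014]]
ct=T([[50,208],[315,180],[320,315],[62,340]]);cs=S([[145,50],[345,208],[242,285],[38,125]])
H=[[.035,.014,.134],[.035,-.032,.134],[-.035,-.032,.134],[-.035,.014,.134]]
ht=T([[548,114],[628,103],[644,222],[567,232]]);hs=S([[590,172],[660,220],[567,318],[495,262]])
R=[[-.062,.03,.031],[-.062,-.03,.031]]
rt=T([[515,280],[612,262]]);rs=S([[422,395],[520,470]])
for o,p in (([(t,C,ct),(s,C,cs)],[.5,.05,0,0]),([(t,C,ct)],[.5,.05,0]),([(s,C,cs)],[.5,.05,0]),
  ([(t,H,ht),(s,H,hs),(t,R,rt),(s,R,rs)],[.5,-.15,0,0]),([(t,H,ht),(t,R,rt)],[.5,-.15,0]),([(s,H,hs),(s,R,rs)],[.5,-.15,0])):
    x,e=fit(o,p);print(x.round(4),e.tolist())
b=x
print(proj(t,place(b,[[.05,-.08,.014],[-.05,-.08,.014]]))*5-[1400,1175],proj(s,place(b,[[.05,-.08,.014],[-.05,-.08,.014]]))*4-[1000,940])
w=eyes.camera("wrist");print(w["fx"],w["cx"],w["cy"],w["pose"].round(3).tolist())
```

```text
[ 0.5024  0.0437  0.0861 -0.0053] [-0.4, 0.3, -1.1, 0.5, 0.7, -0.3, -0.1, 0.2, 0.5, -0.1, 0.7, -0.9, -0.7, 1.2, 0.3, -0.1]
[0.5031 0.0429 0.0771] [-0.1, -0.1, -0.6, 0.5, 0.9, -0.2, -0.1, -0.2]
[0.4996 0.0403 0.0916] [0.1, -0.2, 0.8, -1.0, -0.6, 1.3, -0.2, -0.0]
[ 0.5535 -0.1795  0.1111 -0.0088] [-0.2, -1.0, -0.1, -0.9, 0.0, -0.1, -0.7, -0.0, -0.4, -0.2, 1.6, 0.9, 1.0, -1.3, -0.6, -1.4, 0.6, -0.1, 0.9, 0.9, -0.6, 1.4, -1.5, 1.0]
[ 0.5528 -0.178   0.1008] [-0.2, -1.0, 0.0, -0.7, -0.0, 0.3, -0.9, 0.2, 0.3, 0.1, 0.7, 1.3]
[ 0.5489 -0.1839  0.1204] [-0.2, -0.7, 2.1, 0.4, 1.6, -1.4, -0.4, -1.5, -0.6, 1.9, -1.0, 1.4]
[[675.20756544  77.45779134]
 [699.31088188 240.42902199]] [[736.63264877 409.00558003]
 [611.25610266 540.99998489]]
431.96943992199454 318.453549949745 239.9685482042314 [[0.386, 0.89, 0.243, 0.175], [0.923, -0.372, -0.103, 0.604], [-0.001, 0.264, -0.965, 0.385], [0.0, 0.0, 0.0, 1.0]]
```

The two views agree to a few mm. The bridge is at about (0.551, -0.181) with yaw 0.11, and the carrier at about (0.502, 0.042) with yaw 0.08. That leaves the carrier about 24 mm off laterally in the bridge frame. The plan is to push it sideways with both fingertips on its -x long side until it is aligned and square, then push it straight in from the trailing end. First I'll hover over both for a sharper wrist view.

Emit:
{"op": "drive_effector", "data": {"plan": [[[-0.02, -0.02, 0], -0.03, 0.06], [[-0.06, -0.05, 0], -0.1, 0.06], [[-0.48, -0.45, 0], -0.506, 0.06], [[-0.48, -0.45, 0], -0.506, 0.06], [[-0.48, -0.45, 0], -0.506, 0.06], [[-0.48, -0.45, 0], -0.506, 0.06], [[-0.48, -0.45, 0], -0.506, 0.06], [[-0.48, -0.45, 0], -0.506, 0.06], [[-0.48, -0.45, 0], -0.506, 0.06], [[-0.48, -0.45, 0], -0.506, 0.06], [[-0.48, -0.45, 0], -0.506, 0.06], [[-0.48, -0.45, 0], -0.506, 0.06]]}}

```text
time: 1.45
ee_pos: [0.4777, 0.0498, 0.2449]
eef_rot: [-0.055, 0.998, 0.0, 0.0]
ft_force: [1.9, 0.2, 0.1]
width: 0.0599
grip_force: 0.0
```

Run:
```python
from bench import r, eyes
s=r.read_state();print(s["ee_pos"],s["eef_rot"],s["joint_positions"])
```

```text
[0.47768186 0.04975363 0.24485072] [-5.51483505e-02  9.98478054e-01  2.70998573e-04  4.01294555e-04] [-5.66301774e-01 -4.45861591e-03  3.69632566e-01  1.84775565e+00
  1.23327239e-03  1.29712368e+00  1.48414437e+00]
```

Emit:
{"op": "drive_effector", "data": {"plan": [[[-0.03, -0.1, 0], 0, 0.06], [[-0.03, -0.1, 0], 0, 0.06], [[-0.03, -0.1, 0], 0, 0.06], [[-0.03, -0.1, 0], 0, 0.06], [[-0.03, -0.1, 0], 0, 0.06], [[-0.03, -0.1, 0], 0, 0.06]]}}

```text
time: 2.05
ee_pos: [0.5179, -0.0427, 0.2445]
eef_rot: [-0.056, 0.998, 0.0, -0.0]
ft_force: [-0.1, 0.4, -0.8]
width: 0.0601
grip_force: 0.0
```

Run:
```python
from bench import r, eyes
import cv2,pickle
c=eyes.camera("wrist");pickle.dump(c,open("w1.pkl","wb"));cv2.imwrite("pics/w1.png",c["img"][:,:,::-1]);print(c["pose"].round(3).tolist())
```

```text
[[-0.112, 0.959, 0.262, 0.447], [0.994, 0.108, 0.03, -0.052], [0.001, 0.263, -0.965, 0.385], [0.0, 0.0, 0.0, 1.0]]
```

View pics/w1.png

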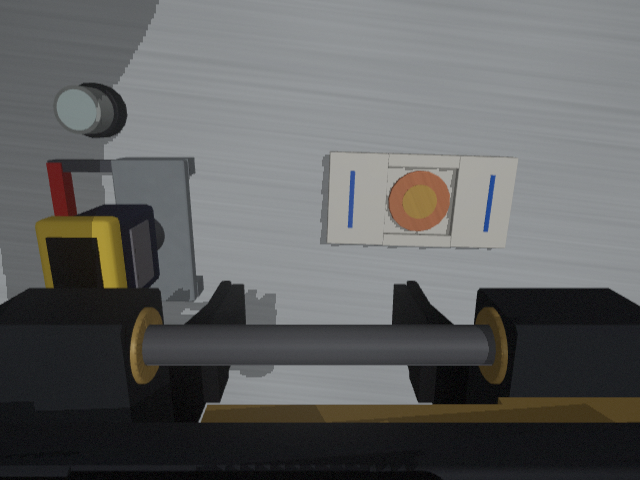

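The wrist view shows the whole carrier, with corners at (330,152), (516,157), (505,248) and (327,243). The bridge roof corners are at (187,158), (113,158) and (196,301), the head corner at (118,218) and the stop at (62,190). I'll refine the carrier by segmentation and fit it together with the top view.

Add to h.py:
```python
import cv2
def quad(img,box):  # light low-saturation carrier: 4 corner pixels
    x0,y0,x1,y1=box; a=img[y0:y1,x0:x1].astype(int); 
    m=((a[...,0]-a[...,2]>3)&(a.sum(2)>300)).astype(np.uint8)
    m=cv2.morphologyEx(m,cv2.MORPH_CLOSE,np.ones((9,9))); m=cv2.morphologyEx(m,cv2.MORPH_OPEN,np.ones((5,5)))
    k=max(cv2.findContours(m,0,1)[0],key=cv2.contourArea); h=cv2.convexHull(k)
    for e in np.arange(2,15,.5):
        p=cv2.approxPolyDP(h,e,True)
        if len(p)==4:break
    return p[:,0]+[x0,y0],cv2.contourArea(k)
```

Run:
```python
from h import *
import pickle
from bench import r, eyes
w=pickle.load(open("w1.pkl","rb"))
print(w["img"][170,340],w["img"][120,300],quad(w["img"],(290,110,560,290)))
t=eyes.camera("top")
T=lambda a:(np.array(a)+.5)/5-.5+[280,235]
C=[[.04,.08,.014],[.04,-.08,.014],[-.04,-.08,.014],[-.04,.08,.014]]
ct=T([[50,208],[315,180],[320,315],[62,340]]);cw=np.array([[505.5,248.5],[326.5,243.5],[330,152],[516.5,156.5]])
H=[[.035,.014,.134],[.035,-.032,.134],[-.035,-.032,.134],[-.035,.014,.134]]
ht=T([[548,114],[628,103],[644,222],[567,232]])
R=[[-.062,.03,.031],[-.062,-.03,.031]];rt=T([[515,280],[612,262]])
W=[[-.062,.03,.031],[-.062,-.03,.031],[.062,.03,.031],[-.035,.014,.134],[-.035,-.032,.134]];ww=np.array([[187.5,158],[113,158],[196,301],[118,218],[38,221]])
for o,p in (([(w,C,cw)],[.5,.05,0]),([(w,C,cw)],[.5,.05,0,0]),([(t,C,ct),(w,C,cw)],[.5,.05,0,0]),
  ([(w,W,ww)],[.5,-.15,0]),([(w,W,ww)],[.5,-.15,0,0]),([(w,W,ww),(t,H,ht),(t,R,rt)],[.5,-.15,0,0])):
    x,e=fit(o,p);print(x.round(4),e.tolist())
```

```text
[165 164 160] [144 147 150] (array([[330, 152],
       [517, 158],
       [504, 247],
       [327, 242]]), 16460.5)
[0.5032 0.0437 0.0874] [-0.4, -0.8, 0.0, -0.1, -0.7, 0.2, 1.8, 0.5]
[ 0.5033  0.0438  0.0877 -0.0008] [-0.6, -0.9, 0.1, -0.1, -0.5, 0.3, 1.5, 0.6]
[ 5.032e-01  4.370e-02  8.680e-02 -5.000e-04] [-0.5, 0.1, -1.0, 0.2, 0.8, -0.5, -0.2, 0.0, -0.6, -0.8, -0.0, -0.2, -0.6, 0.2, 1.5, 0.6]
[ 0.5519 -0.1756  0.1114] [0.8, 0.5, 0.9, 0.4, 3.2, -0.2, -3.4, 0.6, -0.8, -2.4]
[ 0.5526 -0.1775  0.1024 -0.003 ] [0.2, 1.1, 1.0, 0.4, 1.4, -0.7, -3.6, 0.6, -0.3, -3.1]
[ 0.5528 -0.178   0.1001 -0.0038] [0.0, 1.3, 0.9, 0.4, 0.9, -0.9, -3.8, 0.6, -0.2, -3.3, -0.4, -0.9, -0.2, -0.6, -0.3, 0.3, -1.1, 0.2, 0.1, 0.1, 0.5, 1.3]
```

The carrier is at (0.5032, 0.0437) with yaw 0.087. Its fitted height agrees with the stated 14 mm to within 1 mm. The bridge is at about (0.5525, -0.177) with yaw 0.104. It needs a side push of 26 mm along bridge +x. I'll go beside the carrier and down.

Emit:
{"op": "drive_effector", "data": {"plan": [[[0.035, 0.045, 0], 0.008, 0.08], [[0.069, 0.088, 0], 0.008, 0.08], [[0.069, 0.088, 0], 0.008, 0.08], [[0.069, 0.088, 0.04], 0.008, 0.08], [[0.069, 0.088, 0.085], 0.008, 0.08], [[0.069, 0.088, 0.13], 0.008, 0.08], [[0.069, 0.088, 0.17], 0.008, 0.08], [[0.069, 0.088, 0.2], 0.008, 0.08], [[0.069, 0.088, 0.217], 0.008, 0.08], [[0.069, 0.088, 0.217], 0.008, 0.08], [[0.069, 0.088, 0.217], 0.008, 0.08]]}}

```text
time: 3.25
ee_pos: [0.4401, 0.0357, 0.0281]
eef_rot: [-0.051, 0.999, -0.0, 0.0]
ft_force: [0.1, -0.3, 1.4]
width: 0.0799
grip_force: 0.0
```

Run:
```python
from bench import r, eyes
import cv2
c=eyes.camera("wrist");cv2.imwrite("pics/w2.png",c["img"][:,:,::-1])
s=r.read_state();print(s["ee_pos"],s["eef_rot"],s["ft_force"])
```

```text
[0.44057157 0.03587535 0.02857849] [-5.13020166e-02  9.98682907e-01  2.13779254e-04  7.12921345e-04] [ 0.23855896 -0.58503124 -0.08273834]
```

View pics/w2.png

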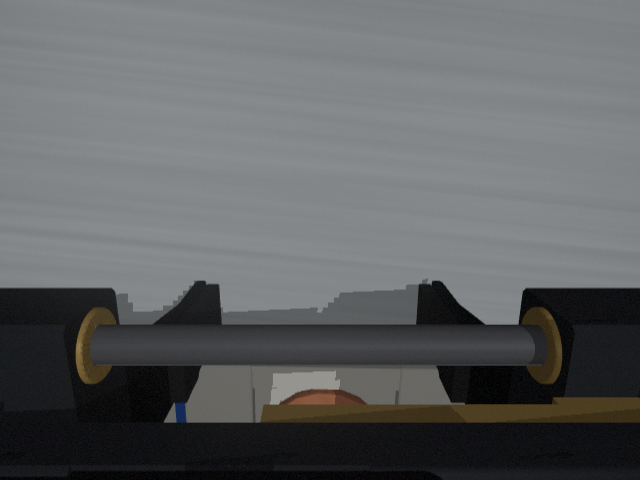

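The fingertips stand beside the carrier's long side, with 12 mm of clearance and tips about 6 mm up. The carrier's light edge is visible at about (310,380). Next is the slow sideways push.

Emit:
{"op": "drive_effector", "data": {"plan": [[[-0.004, 0, 0.001], 0, 0.08], [[-0.008, 0, 0.001], 0, 0.08], [[-0.012, 0, 0.001], 0, 0.08], [[-0.016, 0, 0.001], 0, 0.08], [[-0.02, 0, 0.001], 0, 0.08], [[-0.024, 0, 0.001], 0, 0.08], [[-0.028, 0, 0.001], 0, 0.08], [[-0.032, 0, 0.001], 0, 0.08], [[-0.035, 0, 0.001], 0, 0.08], [[-0.037, 0, 0.001], 0, 0.08], [[-0.038, 0, 0.001], 0, 0.08], [[-0.038, 0, 0.001], 0, 0.08]]}}

```text
time: 4.5
ee_pos: [0.4779, 0.0394, 0.0265]
eef_rot: [-0.051, 0.999, 0.0, 0.0]
ft_force: [-1.3, -0.4, -0.5]
width: 0.0803
grip_force: 0.4
```

Emit:
{"op": "drive_effector", "data": {"plan": [[[0.01, 0, 0], 0, 0.08], [[0.025, 0, 0], 0, 0.08], [[0.025, 0, -0.04], 0, 0.08], [[0.01, 0, -0.09], 0, 0.08], [[-0.02, -0.03, -0.14], 0, 0.06], [[-0.06, -0.05, -0.19], 0, 0.06], [[-0.06, -0.06, -0.215], 0, 0.06], [[-0.06, -0.06, -0.215], 0, 0.06], [[-0.06, -0.06, -0.215], 0, 0.06]]}}

```text
time: 5.4
ee_pos: [0.5441, -0.0149, 0.2427]
eef_rot: [-0.05, 0.999, 0.0, 0.001]
ft_force: [0.1, -0.2, -0.3]
width: 0.0607
grip_force: 0.0
```

Run:
```python
from bench import r, eyes
from h import *
import cv2,pickle
c=eyes.camera("wrist");pickle.dump(c,open("w3.pkl","wb"));cv2.imwrite("pics/w3.png",c["img"][:,:,::-1]);print(c["pose"].round(3).tolist())
```

```text
[[-0.1, 0.959, 0.265, 0.473], [0.995, 0.097, 0.027, -0.023], [0.0, 0.266, -0.964, 0.383], [0.0, 0.0, 0.0, 1.0]]
```

View pics/w3.png

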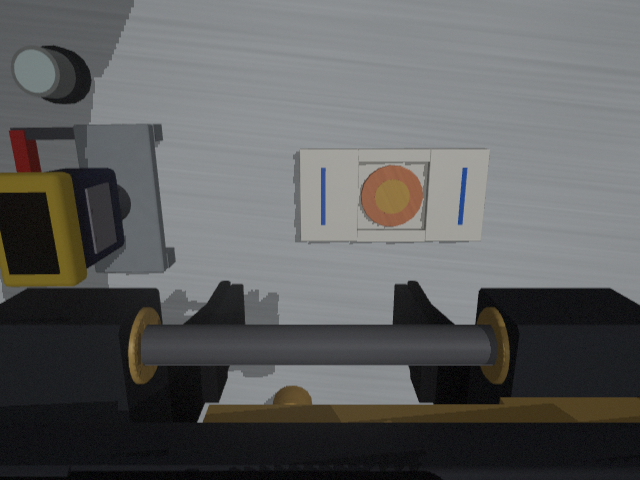

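The view now shows the full arch, with roof corners at (153,125), (74,125), (165,272) and (96,272), and head corners at (69,173), (83,285) and (7,284). The carrier corners are at (300,149), (489,149), (481,241) and (300,241).

Run:
```python
from h import *
import pickle
w=pickle.load(open("w3.pkl","rb"))
q,a=quad(w["img"],(270,110,530,280));print(q.tolist(),a)
C=[[.04,.08,.014],[.04,-.08,.014],[-.04,-.08,.014],[-.04,.08,.014]]
cw=np.array([[481.5,241.5],[300,242],[300,149],[489,149]])
W=[[-.062,.03,.031],[-.062,-.03,.031],[.062,.03,.031],[.062,-.03,.031],[-.035,.014,.134],[.035,.014,.134],[.035,-.032,.134]];ww=np.array([[153,125],[74,125],[165,272],[96,272],[69,173],[83,285],[7,284]])
cx,e=fit([(w,C,cw)],[.5,.05,0]);print(cx.round(4),e)
cx,e=fit([(w,C,cw)],[.5,.05,0,0]);print(cx.round(4),e)
for n in ([0,1,2,3],[4,5,6],range(7)):
  n=list(n);bx,e=fit([(w,np.array(W)[n],ww[n])],[.5,-.15,0]);print(bx.round(4),e)
  c,s=np.cos(bx[2]),np.sin(bx[2]);d=cx[:2]-bx[:2];print("rel",c*d[0]+s*d[1],-s*d[0]+c*d[1],cx[2]-bx[2])
```

```text
[[488, 150], [480, 239], [301, 240], [300, 149]] 16729.5
[0.5292 0.0471 0.1021] [-0.7 -0.3  0.5 -0.5 -0.8  0.6  1.2  0.2]
[5.291e-01 4.700e-02 1.021e-01 3.000e-04] [-0.6 -0.3  0.4 -0.5 -0.8  0.5  1.3  0.2]
[ 0.5533 -0.1775  0.0938] [-1.5 -0.4  1.2 -1.   0.3  1.1 -0.2  0.7]
rel -0.0030947573639939323 0.22581042355161632 0.008310221889611294
[ 0.5512 -0.1741  0.0658] [ 0.  -0.8 -0.5  1.3  0.5 -0.1]
rel -0.007483489889181608 0.22205884919685348 0.03626468316418545
[ 0.5522 -0.1758  0.0924] [ 0.7 -1.6  3.3 -2.3  2.1  0.1  1.6 -0.4 -4.8 -0.  -1.9  2.1 -0.6  2.5]
rel -0.0024474633881779277 0.22405933614178508 0.009710435426465533
```

The carrier is square to about 0.01 rad and 2 mm off the channel axis, against 8 mm of play on each side. Next I go behind the trailing end, with the tool turned a quarter so that the thin side of the gripper faces the bridge.

Emit:
{"op": "drive_effector", "data": {"plan": [[[0.005, 0.04, 0], 0.14, 0.046], [[0.008, 0.08, 0], 0.28, 0.046], [[0.008, 0.12, 0], 0.43, 0.046], [[0.008, 0.167, 0], 0.58, 0.046], [[0.008, 0.167, 0], 0.73, 0.046], [[0.008, 0.167, 0], 0.88, 0.046], [[0.008, 0.167, 0], 1.03, 0.046], [[0.008, 0.167, 0], 1.18, 0.046], [[0.008, 0.167, 0], 1.33, 0.046], [[0.008, 0.167, 0], 1.48, 0.046], [[0.008, 0.167, 0], 1.573, 0.046], [[0.008, 0.167, 0], 1.573, 0.046]]}}

```text
time: 6.65
ee_pos: [0.5168, 0.1515, 0.2398]
eef_rot: [0.671, 0.741, -0.001, -0.001]
ft_force: [-0.3, -0.0, -0.0]
width: 0.0458
grip_force: 0.0
```

Emit:
{"op": "drive_effector", "data": {"plan": [[[0, 0, 0.03], 0, 0.046], [[0, 0, 0.07], 0, 0.046], [[0, 0, 0.11], 0, 0.046], [[0, 0, 0.15], 0, 0.046], [[0, 0, 0.16], 0, 0.046], [[0, 0, 0.16], 0, 0.046], [[0, 0, 0.16], 0, 0.046]]}}

```text
time: 7.35
ee_pos: [0.5191, 0.1515, 0.083]
eef_rot: [0.67, 0.742, 0.001, 0.0]
ft_force: [-0.4, -0.2, 0.8]
width: 0.0462
grip_force: 0.0
```

Run:
```python
from bench import r, eyes
s=r.read_state();print(s["ee_pos"],s["eef_rot"],s["joint_positions"])
```

```text
[0.51911662 0.15149295 0.08300252] [6.70439187e-01 7.41964018e-01 7.83153649e-04 2.80921105e-04] [-0.74451572  0.3146867   0.43606715  1.88551754 -0.1591115   0.97344239
 -0.13642276]
```

Emit:
{"op": "drive_effector", "data": {"plan": [[[0, 0, 0.03], 0, 0.046], [[0, 0, 0.05], 0, 0.046], [[0, 0, 0.056], 0, 0.046], [[0, 0, 0.056], 0, 0.046], [[0, 0, 0.056], 0, 0.046]]}}

```text
time: 7.85
ee_pos: [0.5195, 0.1516, 0.0272]
eef_rot: [0.671, 0.742, 0.001, 0.0]
ft_force: [1.1, 0.7, -0.7]
width: 0.0462
grip_force: 0.0
```

Emit:
{"op": "drive_effector", "data": {"plan": [[[-0.006, 0, 0], 0, 0.046], [[-0.012, 0, 0], 0, 0.046], [[-0.02, 0, 0], 0, 0.046], [[-0.03, 0, 0], 0, 0.046], [[-0.04, 0, 0], 0, 0.046], [[-0.05, 0, 0], 0, 0.046], [[-0.06, 0, 0], 0, 0.046], [[-0.07, 0, 0], 0, 0.046], [[-0.08, 0, 0], 0, 0.046], [[-0.09, 0, 0], 0, 0.046], [[-0.096, 0, 0], 0, 0.046], [[-0.1, 0, 0], 0, 0.046]]}}

```text
time: 9.05
ee_pos: [0.5284, 0.0509, 0.0255]
eef_rot: [0.671, 0.741, -0.0, -0.0]
ft_force: [-0.8, 4.4, 3.1]
width: 0.0456
grip_force: 1.8
```

Run:
```python
from bench import r, eyes
import cv2,pickle
c=eyes.camera("side");t=eyes.camera("top");pickle.dump((c,t),open("s4.pkl","wb"))
a=c["img"][235:385,250:450,::-1];b=t["img"][235:315,280:440,::-1]
z=lambda a,k:cv2.resize(a,None,fx=k,fy=k,interpolation=cv2.INTER_CUBIC)
import numpy as np
o=np.zeros((600,800,3),np.uint8);o[:300,:400]=z(a,2);A=z(a[40:140,40:180],4);o[:400,240:800]=A;o[400:600,:400]=z(b,2.5);cv2.imwrite("pics/s4.png",o)
s=r.read_state();print(s["ee_pos"],s["ft_force"])
```

```text
[0.52832444 0.05064207 0.02536218] [-0.61259085 -0.29886467 -0.23797407]
```

View pics/s4.png

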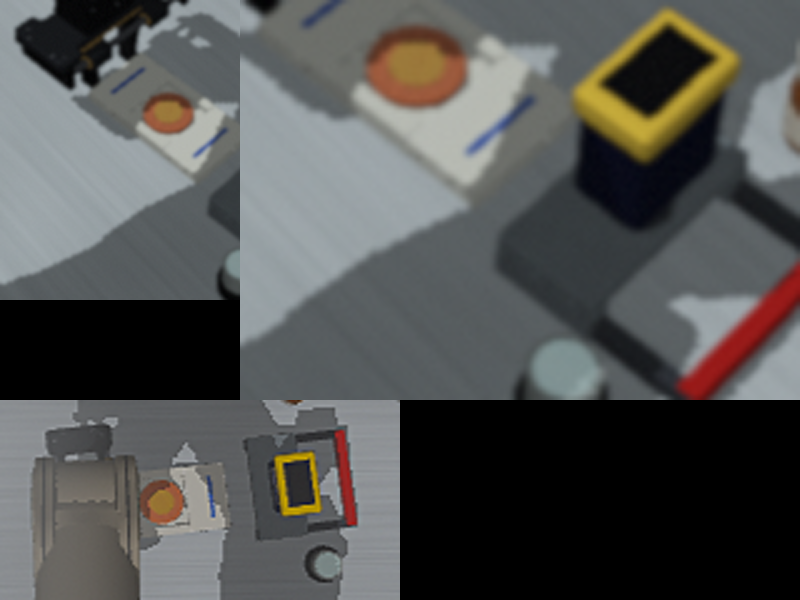

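The composite shows the carrier still flat and close to the entrance. In the top part the leading end runs (222,463) to (227,528), and the arch entrance edge (245,438) to (258,540). I'll work out the numbers from the leading corners and the blue line before it goes in.

Run:
```python
from h import *
import pickle
s,t=pickle.load(open("s4.pkl","rb"))
def ray(c,u,z):
    d=c["pose"][:3,:3]@[(u[0]-c["cx"])/c["fx"],(u[1]-c["cy"])/c["fy"],1];o=c["pose"][:3,3];return (o+d*(z-o[2])/d[2])[:2]
def loc(p,b): 
    c,s_=np.cos(b[2]),np.sin(b[2]);d=p-np.array(b[:2]);return np.array([c*d[0]+s_*d[1],-s_*d[0]+c*d[1]]).round(4)
B={"t":(.5528,-.178,.098),"s":(.5489,-.1839,.098)}
for n,c,bx in(("t",t,(340,255,378,295)),("s",s,(290,275,345,335))):
    x0,y0,x1,y1=bx;a=c["img"][y0:y1,x0:x1].astype(int);m=(a[...,2]-a[...,0]>25)&(a[...,2]-a[...,1]>12)
    yy,xx=np.nonzero(m);P=np.array([ray(c,(x+x0,y+y0),.014) for x,y in zip(xx,yy)])
    if len(P)<5:print(n,"few",len(P));continue
    vx,vy,_,_=cv2.fitLine(P.astype(np.float32)*1000,cv2.DIST_L2,0,.01,.01).ravel();q=(P@[vx,vy]);mid=P.mean(0)+(q.max()+q.min()-2*q.mean())/2*np.array([vx,vy])
    print(n,len(P),"len",np.ptp(q),"mid rel",loc(mid,B[n]),"yaw",np.arctan(vy/vx))
for n,c,u in(("t",t,(368.8,260.2)),("t",t,(370.8,286.2)),("s",s,(250+40+(565-240)/4,235+40+118/4)),("s",s,(250+40+(470-240)/4,235+40+195/4))):
    print(n,loc(ray(c,u,.014),B[n]))
```

```text
t 29 len 0.04889333647651872 mid rel [-0.0029  0.0786] yaw 0.087540545
s 16 len 0.02187690548836385 mid rel [-0.0116  0.204 ] yaw 0.06336685
t [0.034  0.0591]
t [-0.045   0.0625]
s [0.0259 0.0622]
s [-0.0434  0.0645]
```

The carrier sits about 3–5 mm toward -x and about 0.01 rad off. I'll steer with a small +x component and a slight turn while pushing up to the mouth.

Emit:
{"op": "drive_effector", "data": {"plan": [[[-0.004, 0.0003, 0], -0.001, 0.046], [[-0.009, 0.001, 0], -0.003, 0.046], [[-0.014, 0.0018, 0], -0.006, 0.046], [[-0.019, 0.0026, 0], -0.009, 0.046], [[-0.023, 0.003, 0], -0.01, 0.046], [[-0.026, 0.0032, 0], -0.01, 0.046], [[-0.026, 0.0032, 0], -0.01, 0.046]]}}

```text
time: 9.85
ee_pos: [0.5343, 0.0253, 0.0256]
eef_rot: [0.667, 0.745, -0.0, 0.0]
ft_force: [-1.2, 0.2, -0.7]
width: 0.0461
grip_force: 0.0
```

Run:
```python
from h import *
from bench import r, eyes
t=eyes.camera("top")
def ray(c,u,z):
    d=c["pose"][:3,:3]@[(u[0]-c["cx"])/c["fx"],(u[1]-c["cy"])/c["fy"],1];o=c["pose"][:3,3];return (o+d*(z-o[2])/d[2])[:2]
def loc(p,b): 
    c,s_=np.cos(b[2]),np.sin(b[2]);d=p-np.array(b[:2]);return np.array([c*d[0]+s_*d[1],-s_*d[0]+c*d[1]]).round(4)
x0,y0,x1,y1=345,250,390,295;a=t["img"][y0:y1,x0:x1].astype(int);m=(a[...,2]-a[...,0]>25)&(a[...,2]-a[...,1]>12)
yy,xx=np.nonzero(m);P=np.array([ray(t,(x+x0,y+y0),.014) for x,y in zip(xx,yy)])
vx,vy,_,_=cv2.fitLine(P.astype(np.float32)*1000,cv2.DIST_L2,0,.01,.01).ravel();q=P@[vx,vy]
print(len(P),np.ptp(q),loc(P.mean(0),(.5528,-.178,.098)),loc(P.mean(0)+(q.max()+q.min()-2*q.mean())/2*np.array([vx,vy]),(.5528,-.178,.098)),np.arctan(vy/vx))
cv2.imwrite("pics/t5.png",cv2.resize(t["img"][235:310,335:435,::-1],None,fx=8,fy=8,interpolation=cv2.INTER_CUBIC))
```

```text
24 0.0459103820102178 [0.0037 0.0528] [0.0019 0.0528] 0.11263671
```

View pics/t5.png

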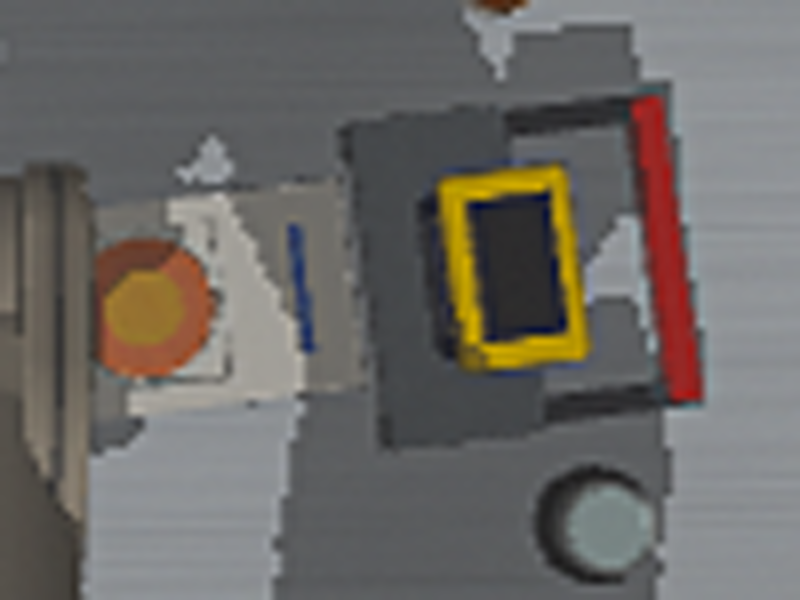

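The picture shows the nose (345,180) to (365,385) centred to about 2 mm on the entrance edge (345,128) to (385,448) and parallel to it. I'll push on in, with a slight drift back.

Emit:
{"op": "drive_effector", "data": {"plan": [[[-0.005, 0, 0], 0, 0.046], [[-0.013, -0.0005, 0], 0, 0.046], [[-0.022, -0.001, 0], 0, 0.046], [[-0.031, -0.0014, 0], 0, 0.046], [[-0.04, -0.0018, 0], 0, 0.046], [[-0.05, -0.0021, 0], 0, 0.046], [[-0.06, -0.0024, 0], 0, 0.046], [[-0.07, -0.0026, 0], 0, 0.046], [[-0.08, -0.0028, 0], 0, 0.046], [[-0.09, -0.003, 0], 0, 0.046], [[-0.096, -0.003, 0], 0, 0.046], [[-0.1, -0.003, 0], 0, 0.046]]}}

```text
time: 11.1
ee_pos: [0.5422, -0.0743, 0.0255]
eef_rot: [0.667, 0.745, 0.0, -0.0]
ft_force: [-1.0, 4.1, 2.3]
width: 0.046
grip_force: 1.7
```

Emit:
{"op": "drive_effector", "data": {"plan": [[[-0.002, 0, 0], 0, 0.046], [[-0.004, 0, 0], 0, 0.046], [[-0.006, 0, 0], 0, 0.046], [[-0.008, 0, 0], 0, 0.046], [[-0.009, 0, 0], 0, 0.046]]}}

```text
time: 11.6
ee_pos: [0.5433, -0.0827, 0.0255]
eef_rot: [0.667, 0.745, 0.0, 0.0]
ft_force: [-0.3, 3.6, 2.3]
width: 0.0456
grip_force: 1.6
```

Emit:
{"op": "drive_effector", "data": {"plan": [[[-0.001, 0, 0], 0, 0.046], [[-0.002, 0, 0], 0, 0.046]], "only": "pos|force"}}

```text
ee_pos: [0.5434, -0.0845, 0.0255]
ft_force: [1.0, 3.2, 1.4]
grip_force: 1.6
```

Emit:
{"op": "drive_effector", "data": {"plan": [[[-0.001, 0, 0], 0, 0.046], [[-0.002, 0, 0], 0, 0.046]], "only": "pos|force"}}

```text
ee_pos: [0.5436, -0.0865, 0.0255]
ft_force: [-0.8, 3.9, 1.7]
grip_force: 1.6
```

Emit:
{"op": "drive_effector", "data": {"plan": [[[-0.001, 0, 0], 0, 0.046], [[-0.001, 0, 0], 0, 0.046]], "only": "pos|force"}}

```text
ee_pos: [0.5438, -0.0878, 0.0255]
ft_force: [0.3, 2.2, 1.8]
grip_force: 1.1
```

Emit:
{"op": "drive_effector", "data": {"plan": [[[-0.001, 0, 0], 0, 0.046], [[-0.002, 0, 0], 0, 0.046]], "only": "pos|force"}}

```text
ee_pos: [0.5438, -0.0886, 0.0255]
ft_force: [-1.6, 8.6, 4.1]
grip_force: 4.5
```

Emit:
{"op": "drive_effector", "data": {"plan": [[[-0.001, 0, 0], 0, 0.046], [[-0.001, 0, 0], 0, 0.046]], "only": "pos|force"}}

```text
ee_pos: [0.5439, -0.0886, 0.0255]
ft_force: [-2.6, 9.3, 5.4]
grip_force: 4.8
```

Emit:
{"op": "drive_effector", "data": {"plan": [[[-0.001, 0, 0], 0, 0.046], [[-0.001, 0, 0], 0, 0.046]], "only": "pos|force"}}

```text
ee_pos: [0.5439, -0.0886, 0.0255]
ft_force: [-3.8, 13.0, 5.5]
grip_force: 6.3
```

The force rises to 13 N with no further motion, at exactly the expected distance, so the nose is on the stop. I'll retreat and inspect.

Emit:
{"op": "drive_effector", "data": {"plan": [[[0.006, 0, 0], 0, 0.046], [[0.015, 0, 0], 0, 0.046], [[0.035, 0, 0], 0, 0.046], [[0.05, 0, -0.03], 0, 0.046], [[0.08, 0, -0.07], 0, 0.046], [[0.12, 0, -0.11], 0, 0.046], [[0.16, 0, -0.15], 0, 0.046], [[0.2, 0, -0.17], 0, 0.046], [[0.23, 0, -0.17], 0, 0.046], [[0.23, 0, -0.17], 0, 0.046], [[0.23, 0, -0.17], 0, 0.046]]}}

```text
time: 13.9
ee_pos: [0.5187, 0.1374, 0.1953]
eef_rot: [0.667, 0.745, -0.0, 0.0]
ft_force: [-0.6, -1.5, 0.1]
width: 0.046
grip_force: 0.0
```

Run:
```python
from bench import r, eyes
import cv2,pickle,numpy as np
t=eyes.camera("top");s=eyes.camera("side");pickle.dump((t,s),open("f.pkl","wb"))
z=lambda a,k:cv2.resize(a[:,:,::-1],None,fx=k,fy=k,interpolation=cv2.INTER_CUBIC)
o=np.zeros((600,760,3),np.uint8);a=z(t["img"][245:300,355:430],8);o[:440,:600]=a;b=z(s["img"][295:385,330:450],4)[:360,:480];o[240:600,280:760]=b
cv2.imwrite("pics/f.png",o)
```

```text
(no output)
```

View pics/f.png

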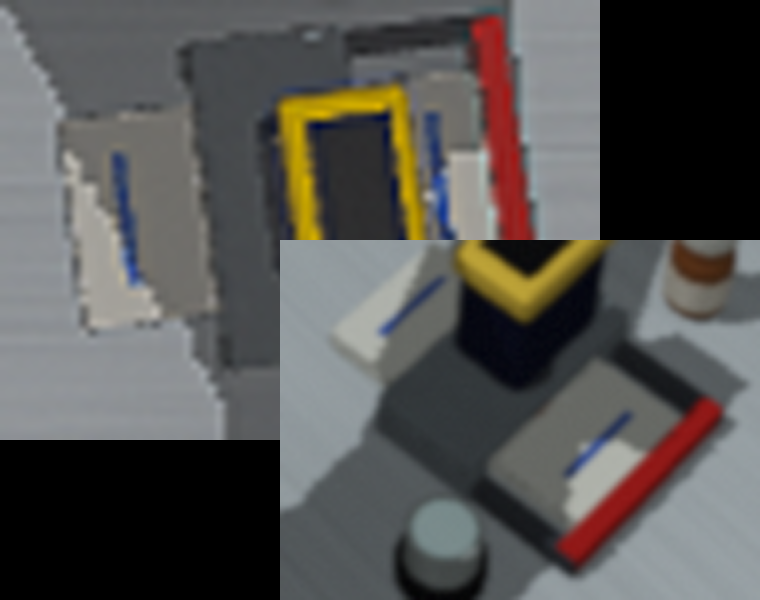

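The final view shows the carrier's tail at (60,120) to (88,330), parallel to the entrance edge and centred within about 1 mm, and the nose beside the red stop at about (485,190). I'll check the nose-to-stop gap numerically.

Run:
```python
from h import *
import pickle
t,s=pickle.load(open("f.pkl","rb"))
for y in (266,269,272,275,278):print(y,[tuple(map(int,p)) for p in t["img"][y,411:422]])
B=(.5528,-.178,.103)
ys=[-.07,-.078,-.079,-.08,-.082]
print(proj(t,place(B,[[x,-.08,.014] for x in(.02,0,-.02)])).round(1).tolist())
# trailing end check: tail line from 8x crop
def ray(c,u,z):
    d=c["pose"][:3,:3]@[(u[0]-c["cx"])/c["fx"],(u[1]-c["cy"])/c["fy"],1];o=c["pose"][:3,3];return (o+d*(z-o[2])/d[2])[:2]
f=lambda x,y:ray(t,((x+.5)/8-.5+355,(y+.5)/8-.5+245),.014)
tail=(f(60,120)+f(88,330))/2; sa,sb=f(474,22),f(503,240)
n=(sb-sa)/np.linalg.norm(sb-sa); d=tail-sa; print("tail to stop face",abs(n[0]*d[1]-n[1]*d[0]),"tail yaw",np.arctan2(*(f(60,120)-f(88,330))[::-1]),"stop yaw",np.arctan2(*(sa-sb)[::-1]))
```

```text
266 [(167, 164, 156), (164, 160, 153), (161, 158, 152), (161, 160, 155), (165, 173, 166), (112, 73, 69), (142, 30, 29), (150, 37, 35), (152, 32, 30), (108, 71, 71), (140, 149, 152)]
269 [(160, 157, 153), (164, 161, 152), (162, 159, 153), (161, 159, 153), (162, 167, 162), (158, 109, 105), (149, 45, 43), (148, 35, 33), (151, 35, 34), (121, 55, 54), (139, 150, 153)]
272 [(162, 159, 156), (169, 165, 154), (161, 159, 151), (161, 158, 152), (160, 160, 154), (167, 178, 173), (152, 77, 75), (149, 32, 30), (149, 37, 35), (154, 31, 29), (94, 90, 93)]
275 [(78, 84, 97), (161, 157, 151), (165, 163, 156), (162, 158, 153), (161, 161, 155), (164, 170, 165), (137, 97, 92), (147, 43, 41), (149, 36, 35), (151, 34, 31), (122, 54, 54)]
278 [(112, 110, 106), (109, 108, 104), (107, 105, 101), (100, 99, 95), (157, 156, 150), (167, 170, 164), (142, 144, 139), (146, 62, 60), (148, 35, 33), (150, 39, 37), (155, 29, 26)]
[[414.7, 259.4], [415.5, 266.0], [416.4, 272.5]]
tail to stop face 0.1609610611985382 tail yaw 0.11126882986487381 stop yaw 0.10584605930293761
```

White runs directly into red with no table pixels between. The tail-to-stop distance is 161 mm for a 160 mm carrier, and the yaw difference is 0.005 rad. I'm handing in.

```bash
python3 -c "
from bench import r, eyes
print(r.close_job())"
```

```text
the job is handed in; nothing more can be done
None
```

I pushed the carrier in under the bridge and handed the job in at about 14 s: it lies square in the channel (yaw within about 0.005 rad, centred within about 1 mm) with its nose on the red stop, though the medal is hidden under the head there and was last seen in its well at the channel mouth.

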